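# Change the lens barrel on the V-saddle gauge

## Robot

A 7-joint arm with a two-finger parallel gripper is mounted at the origin on a cart in front of the work surface, level with it; the furniture and walls round the work are solid. World frame = base frame: x ahead of the robot, y to its left, z up, the work surface at z = 0. Lengths are in m, angles in rad, forces in N, time in s.
With the tool pointing down it reaches from about 0.425 to 0.925 m from the base axis. Payload 6.8 kg.
Tool frame: the origin (TCP) lies between the finger pads; the fingertips stand finger_overhang ahead of it and the grasp point (between the pads) lies 6 mm ahead of it (finger_overhang is the distance from the TCP to the fingertips, in m); z points along the fingers, y is the line along which they close (so a half turn about z gives the same grasp; the last joint's range is limited). The gripper opens to 85 mm and grips with 20 to 120 N. Pads are 22 mm wide; open, the fingers measure 114 mm over their backs; the gripper's body (76 mm by 85 mm) begins 54 mm behind the grasp point. The pads swing forward as they close: fully open they stand 13 mm farther back than shut.
Start: joints at [1.074, 0.477, 0.022, 1.555, -0.011, 1.109, -0.083], TCP at [0.256, -0.625, 0.256] pointing down, gripper open.
Joint ranges: [-2.96, 2.96], [-0.34, 2.1], [-1.41, 1.46], [0.24, 2.44], [-1.37, 4.51], [0.17, 1.92], [-2.96, 2.96]. Speed limits (rad/s): [2.39, 2.39, 3.14, 3.14, 3.14, 3.14, 3.14].

## Interface

Orientations are given as a unit quaternion [w, x, y, z].
In Python, from station import * gives the robot as it stands.
- The arm moves only by the tool drive_tool, never from a script. Its argument "increments" is a list of rows, each an object of numbers: "claw": the finger opening in m, from 0 to 0.0854; "dx", "dy", "dz": the shift along the tool's x, y, z in m; "wx", "wy", "wz": the turn, a rotation vector about the tool's x, y, z in degrees. A call has 1 to 20 rows; each row shifts and turns the commanded pose from where the row before left it, along the tool's axes as they then stand; what a row does not reach is not made up. A row lasts 1/8 s, in which the tool goes at most 62.5 mm and 10.7 degrees, less where a joint would pass 70% of its speed; a pose out of reach is approached as far as the arm can. A call with a gripper value outside its range is refused whole. The fingers move at their own pace and stop on an object; "newtons" is the grip in N (left out, the last holds). Time passes only in rows, so rows that do not move let the fingers close. It gives the time, the measured TCP pose, the force, the opening and the grip force at its end, in the units of the state.
- get_obs(): the state, without advancing time (a new reading comes with each control period).
- read_camera(name): name is "scene" or "top" or "wrist"; returns (picture, depth): 480x640x3 uint8, red, green, blue; 480x640 float32, m along the optical axis (not along the pixel's ray), 0 where there is no reading.
- calibration(name): a dict with "intrinsics" (3x3 intrinsics, pixels), "k1" (the pictures are not rectified: a ray, as slopes to the right and down, at radius r is drawn at 1 + k1 r^2 times it, then the intrinsics apply), "R" (3x3) and "t" (3): a world point X has camera coordinates R X + t; the wrist camera has in their place "mount" (4x4, takes a point from camera to tool coordinates, whose origin is the TCP and whose axes are the flange's). Camera axes: x right, y down, z forward; pixel columns grow to the right and rows downward; lengths in m; the calibration is good to about 2 mm. A picture is of the moment at which its call begins: read the wrist's pose just before it. calibration takes no time and is no camera call.
- hand_in(): hands the job in; it is judged then, once.
The state is a dict: "t": time; "q": joint angles; "joint_vel": joint speeds; "joint_torque": joint torques, N m; "eef_pos": TCP position; "tool_rot": TCP orientation; "contact_force": force on the tool from outside, world axes, zero at the start; "torque": the same for the moment, N m; "gripper_width": opening from 0.0 (shut) to 1.0 (fully open); "grasp_force": force on a finger pad.
Only numpy, scipy, OpenCV 4.12 (cv2) and the standard library are available. Lean on these libraries where they do the work, as an engineer would, in place of code of your own. Each camera call takes 0.05 s, during which the arm holds its last target. There are 200 camera calls.

## Task

Take the black lens barrel out of the V-saddle of the gauge stand and lay it centred in the empty green cradle, then lay the silver barrel with the orange ring into the V-saddle, centred end to end and resting on both sides of the V. Press it down so that the sprung saddle sinks about half its travel (7 mm of 15, never all the way to the stop) and finish like that: still pressing, the barrel bearing firmly on both faces of the V. Leave the other things on the desk where they are.

Things in the scene. Friction and masses are not known exactly. Their poses are not given: they have to be found in the camera images.
- silver_barrel: The lens barrel to be gauged next: bright aluminium cylinder, 32 mm diameter, 110 mm long, about 0.15 kg, with an orange ring 46 to 51 mm from its middle. Origin at the middle of its axis; x runs along the axis towards the orange ring. It starts lying in the grey cradle, axis along its groove.
- black_barrel: The barrel already gauged: same size (32 mm diameter, 110 mm long, about 0.15 kg), black with a blue ring. Origin at the middle of its axis; x runs along the axis. It starts lying in the gauge stand's V-saddle.
- gauge_stand: Grey gauge stand fixed to the desk, base 110x110x12 mm, round dial in front. A 190 mm tall tool case stands close behind it; a tall pegboard at y = 0.38 m, from x = 0.29 m on, lines the desk. Origin: centre of its underside; x along the V, away from the robot. On top the V-saddle: two 14 mm 90 degree V-plates, 34 mm either side of the middle, 54 mm clear between them for fingers; they end 5 mm below a seated barrel's axis, the plate between them lies 34 mm below it.
- saddle (a joint): Spring-loaded V-saddle on the gauge stand, slides straight down: 0 m at rest (up, also with a barrel lying in it), 0.015 m at its lower stop. A push of about 4 N on a barrel starts it sinking, then 1.4 N more per mm; it springs back when let go. A sideways push across the V takes the load off one face: press straight down on the middle of the barrel.
- v_axis (a point): Where the middle of a seated barrel's axis lies in the V-saddle, 210 mm above the desk with the saddle up; it moves down with the saddle. x along the V, z up. A seated barrel's top is 16 mm higher.
- flank_left: The ground steel faces on the side of the V on the robot's left: the left contact line. Origin on the axis of a seated barrel.
- flank_right: The ground steel faces on the side of the V on the robot's right: the right contact line. Origin on the axis of a seated barrel.
- grey_cradle: Plywood V-cradle on a grey base, fixed to the desk, 100 mm (x, along the groove) by 64 mm (y). Origin: centre of its underside; z up. The groove is two 14 mm thick V-plates 34 mm either side of the middle, 54 mm clear between them, ending 5 mm below the barrel's axis; the floor between them is 38 mm below that axis, which lies 46 mm above the desk. Holds the silver barrel at the start.
- green_cradle: The same cradle on a green base, fixed to the desk, empty at the start. Which of the two cradles is the left one varies.
- green_groove (a point): Where the middle of the axis of a barrel lying in the green cradle is, 46 mm above the desk; x along the groove, z up.
- glue_bottle: White glue bottle with a green nozzle, 32 mm across, 85 mm tall, standing on the desk. Bystander; origin at its underside.
- blue_oil: Blue oil bottle with a pale blue spout, 36 mm across, 102 mm tall, standing on the desk. Bystander; origin at its underside.
- sd_orange: Screwdriver with a black and orange handle, 158 mm long, lying on the desk. Bystander; origin at its underside.
- cream_gear: Cream plastic gear, 25 mm across, 11 mm tall, lying on the desk. Bystander; origin at its underside.

How it is judged:
On the way, in this order (a step that is already met when the one before it is completed fails the run):
1. the black barrel lies in the green cradle and has been let go (x of black_barrel in the frame of green_groove between -0.015 and 0.015 m and y of black_barrel in the frame of green_groove between -0.003 and 0.003 m and z of black_barrel in the frame of green_groove between -0.003 and 0.003 m and angle between the x axis of black_barrel and the x axis of green_groove, either way round below 0.06 rad and contact force between each of the arm, the fingers and black_barrel below 0.1 N and linear speed of black_barrel below 0.02 m/s), for 0.2 s.
2. the silver barrel lies in the V-saddle on both faces (x of silver_barrel in the frame of v_axis between -0.012 and 0.012 m and y of silver_barrel in the frame of v_axis between -0.003 and 0.003 m and z of silver_barrel in the frame of v_axis between -0.003 and 0.003 m and angle between the x axis of silver_barrel and the x axis of v_axis, either way round below 0.06 rad and contact force between silver_barrel and flank_left above 0.3 N and contact force between silver_barrel and flank_right above 0.3 N), for 0.1 s.
At the end, for the whole second after the job is handed in: Silver barrel in the V (3 mm, 12 mm along, 0.06 rad), at rest, over 2 N on each side of the V, still pressed by the robot (over 3 N), saddle 4 to 11 mm down; black barrel lying untouched in the green cradle (3 mm, 15 mm along, 0.06 rad) (all of step 1 and x of silver_barrel in the frame of v_axis between -0.012 and 0.012 m and y of silver_barrel in the frame of v_axis between -0.003 and 0.003 m and z of silver_barrel in the frame of v_axis between -0.003 and 0.003 m and angle between the x axis of silver_barrel and the x axis of v_axis, either way round below 0.06 rad and contact force between silver_barrel and flank_left above 2 N and contact force between silver_barrel and flank_right above 2 N and value of joint saddle between 0.004 and 0.011 m and contact force between any of the fingers, the arm and silver_barrel above 3 N and linear speed of silver_barrel below 0.02 m/s); the arm keeps its last pose, push and grip.
It fails at once if the saddle was driven down onto its lower stop (14 mm or more) (value of joint saddle above 0.014 m).
It fails at once if a bystander was moved by more than 30 mm (distance of any of glue_bottle, blue_oil, sd_orange, cream_gear from where it was at the start of the episode above 0.03 m).
It also fails if it takes over 61 s, if anything falls off the work surface, if the arm or the gripper's body presses on something with over 40 N, if the wrist force passes 120 N, or if a joint passes its speed limit or range.

## Working session

There is one attempt and no reset: what is moved stays moved. The work goes in short steps, Python scripts to look and compute and a tool call to move; the robot and the scene stay as the last step left them, time stands still between calls to the robot, and variables do not carry over. Pictures are saved under pics/ and viewed, at most 10 in all, crops included, and the job is handed in when it is done.

Besides the shell and the picture viewer there is one more tool, called by a JSON object that holds its "fn" and its "kwargs". drive_tool: Moves the arm, as the interface text tells. Its arguments: {"type":"object","properties":{"increments":{"type":"array","items":{"type":"object","properties":{"claw":{"type":"number"},"dx":{"type":"number"},"dy":{"type":"number"},"dz":{"type":"number"},"wx":{"type":"number"},"wy":{"type":"number"},"wz":{"type":"number"}}}},"newtons":{"type":"number"}},"required":["increments"]}

```bash
ls; mkdir -p pics
python3 - <<'E'
from station import *
import cv2,numpy as np,pickle
o=get_obs();print({k:np.round(v,3) for k,v in o.items()})
d={}
for n in("top","scene"):
    p,z=read_camera(n);c=calibration(n);d[n]=(p,z,c);cv2.imwrite(f"pics/{n}0.png",p[:,:,::-1])
    print(n,c)
print(calibration("wrist"))
pickle.dump(d,open("d0.pkl","wb"))
E
```

```text
pics
{'t': np.float64(0.0), 'q': array([ 1.074,  0.478,  0.022,  1.556, -0.011,  1.109, -0.083]), 'joint_vel': array([ 0.001, -0.001,  0.002, -0.001,  0.001,  0.001, -0.002]), 'joint_torque': array([-0.0000e+00, -5.9644e+01,  1.6080e+00, -2.8120e+01,  1.2000e-02,
        9.0000e-03,  0.0000e+00]), 'eef_pos': array([ 0.256, -0.624,  0.255]), 'tool_rot': array([-0.001,  0.981,  0.193, -0.   ]), 'contact_force': array([-0.505,  0.128,  0.054]), 'torque': array([-0.028,  0.   ,  0.008]), 'grasp_force': np.float64(0.0), 'gripper_width': np.float64(1.002)}
top {'intrinsics': array([[461.8083637 ,   0.        , 320.87387729],
       [  0.        , 461.8083637 , 241.27663535],
       [  0.        ,   0.        ,   1.        ]]), 'k1': -0.1129269344045685, 'R': array([[-0.00543184, -0.99973296,  0.02246122],
       [-0.98327636,  0.0012508 , -0.18211545],
       [ 0.18203872, -0.02307481, -0.98302058]]), 't': array([-0.00440262,  0.55729983,  1.02621497])}
scene {'intrinsics': array([[466.47708704,   0.        , 312.85607746],
       [  0.        , 466.47708704, 238.02113204],
       [  0.        ,   0.        ,   1.        ]]), 'k1': -0.06389698698219873, 'R': array([[-0.6337784 , -0.77321001, -0.02170764],
       [-0.36459591,  0.32336423, -0.87321555],
       [ 0.68219848, -0.54551064, -0.48685047]]), 't': array([0.36166886, 0.34265324, 0.64798667])}
{'intrinsics': array([[428.01214108,   0.        , 319.04791184],
       [  0.        , 428.01214108, 237.29068044],
       [  0.        ,   0.        ,   1.        ]]), 'k1': -0.07519029667019356, 'mount': array([[ 1.91813461e-04, -9.56862545e-01, -2.90540931e-01,
         7.46690088e-02],
       [ 9.99999908e-01,  2.94897975e-04, -3.11017741e-04,
        -1.89223120e-04],
       [ 3.83281159e-04, -2.90540844e-01,  9.56862514e-01,
        -1.17497879e-01],
       [ 0.00000000e+00,  0.00000000e+00,  0.00000000e+00,
         1.00000000e+00]])}
```

View pics/top0.png

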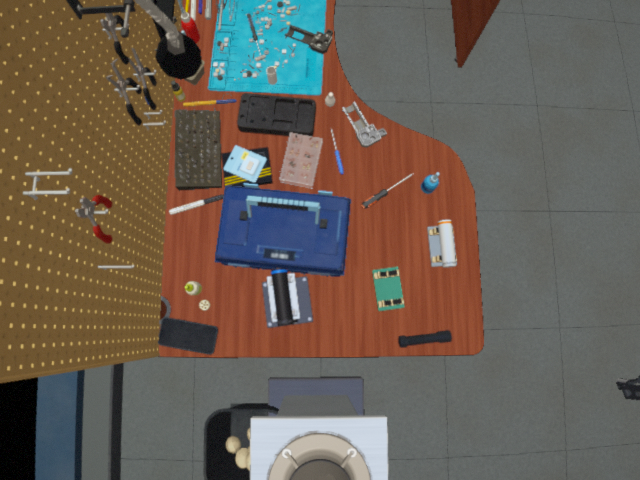

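View pics/scene0.png

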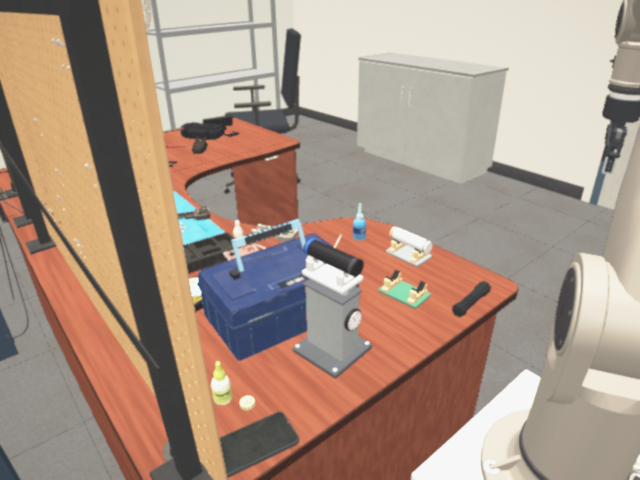

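Top: black barrel in the stand at (287,298), empty green cradle at (389,288), silver barrel in the grey cradle at (443,243), oil at (431,182), tool case behind the stand. The scene view agrees with this.

```bash
cat > h.py <<'E'
import numpy as np,cv2
def cloud(z,c,R=None,t=None):
    K=c["intrinsics"];v,u=np.mgrid[:480,:640]
    D=np.array([c["k1"],0,0,0,0])
    p=cv2.undistortPoints(np.stack([u.ravel(),v.ravel()],1).astype(float)[:,None],K,D)[:,0]
    zz=z.ravel();C=np.c_[p*zz[:,None],zz]
    if "mount" in c:
        M=c["mount"];C=C@M[:3,:3].T+M[:3,3];X=C@R.T+t
    else: X=(C-c["t"])@c["R"]
    X[zz<=0]=np.nan
    return X.reshape(480,640,3)
def axis(P,r=0.016):
    "fit of a lying cylinder: PCA direction in xy, extent, top height"
    xy=P[:,:2];m=np.median(xy,0);
    (cx,cy),(w,h),a=cv2.minAreaRect((xy*1000).astype(np.float32))
    b=cv2.boxPoints(((cx,cy),(w,h),a));e1=b[1]-b[0];e2=b[2]-b[1];e=e1 if np.linalg.norm(e1)>np.linalg.norm(e2) else e2
    ang=np.degrees(np.arctan2(e[1],e[0]));ang=(ang+90)%180-90
    return np.round([cx,cy,w,h,ang],1),np.round(np.percentile(P[:,2],[5,50,95])*1000,1)
E
python3 - <<'E'
import pickle,numpy as np,cv2
from h import *
d=pickle.load(open("d0.pkl","rb"))
for n in("top","scene"):
    p,z,c=d[n];X=cloud(z,c);pk=p.astype(int);hsv=cv2.cvtColor(p,cv2.COLOR_RGB2HSV)
    if n=="top":
        for u,v in((287,298),(389,288),(443,243),(431,182),(204,305),(192,288),(282,250)): print((u,v),X[v,u].round(3))
        ref={k:X[v,u] for k,(u,v) in dict(b=(287,298),g=(389,288),s=(443,243)).items()}
    near=lambda k,r:(np.linalg.norm(X[:,:,:2]-ref[k][:2],axis=2)<r)
    V=pk.max(2);S=hsv[:,:,1]
    m=near("b",.09)&(X[:,:,2]>.2)&(X[:,:,2]<.235)&((V<70)|((hsv[:,:,0]>95)&(S>150)));print(n,"black",m.sum(),axis(X[m]))
    m=near("s",.09)&(X[:,:,2]>.047)&(X[:,:,2]<.075);print(n,"silver",m.sum(),axis(X[m]))
    m=near("s",.09)&(X[:,:,2]>.035)&(hsv[:,:,0]<15)&(S>120);print("orange",m.sum(),np.nanmean(X[m],0) if m.any() else 0)
    m=near("g",.09)&(hsv[:,:,0]>60)&(hsv[:,:,0]<95)&(S>80);print(n,"green",m.sum(),axis(X[m]))
    m=near("g",.09)&(X[:,:,2]>.03);print(n,"gplates",m.sum(),axis(X[m]))
    m=near("b",.09)&(X[:,:,2]>.19)&(V>110)&(S<60);print(n,"saddle",m.sum(),axis(X[m]))
    m=near("b",.1)&(X[:,:,2]>.004)&(X[:,:,2]<.03)&(S<110);print(n,"base",m.sum(),axis(X[m]))
E
```

```text
(287, 298) [0.415 0.063 0.222]
(389, 288) [ 0.451 -0.17   0.009]
(443, 243) [ 0.551 -0.293  0.06 ]
(431, 182) [ 0.701 -0.272  0.059]
(204, 305) [0.412 0.272 0.006]
(192, 288) [0.447 0.287 0.065]
(282, 250) [0.526 0.08  0.119]
top black 758 (array([419.1,  73.5, 108.6,  28.1,   7.2]), array([216.4, 223.5, 227.1]))
top silver 629 (array([ 552.3, -304. ,  110.6,   33.3,    2.9]), array([50. , 59. , 63.6]))
orange 12 [ 0.60148984 -0.29826107  0.05815193]
top green 679 (array([ 450.5, -167.5,   96.9,   62.6,    6.8]), array([ 4.6,  7.9, 11.4]))
top gplates 153 (array([ 450.4, -167.7,   79.3,   47.5,    7.2]), array([30.8, 36.3, 41.6]))
top saddle 130 (array([417.9,  74.6,  85.4,  46.7,   7.7]), array([195.8, 203.4, 217.1]))
top base 925 (array([433. ,  75.6, 136.8, 109.7,   6.3]), array([ 8.2, 11.9, 15.8]))
scene black 509 (array([416. ,  81.1, 107.8,  30.8,  12.3]), array([205.5, 213.8, 220.4]))
scene silver 351 (array([ 552.2, -299.4,  113.3,   28.9,    4.5]), array([48.3, 56. , 60.3]))
orange 3 [ 0.60107521 -0.28414104  0.0382355 ]
scene green 326 (array([ 446.1, -162.4,   95.4,   61.3,    5.2]), array([5.1, 7.4, 9.5]))
scene gplates 155 (array([ 450.1, -163.9,   83.9,   47.6,    7.7]), array([30.4, 34.7, 40.3]))
scene saddle 242 (array([415.8,  91.2, 110.4,  28.3,  15.5]), array([191.1, 199. , 205.2]))
scene base 1575 (array([431.7,  78.8, 135.9, 112.2,   7. ]), array([ 6.1, 11.4, 26.3]))
```

{"fn": "drive_tool", "kwargs": {"increments": [{"wz": 7.5, "dz": -0.035, "claw": 0.085}, {"wz": 7.5, "dz": -0.035}, {"dx": 0.0276, "dy": -0.0392}, {"dx": 0.0276, "dy": -0.0392}, {"dx": 0.0276, "dy": -0.0392}, {"dx": 0.0276, "dy": -0.0392}, {"dx": 0.0276, "dy": -0.0392}, {"dx": 0.0276, "dy": -0.0392}, {"dx": 0.0276, "dy": -0.0392}, {"dx": 0.0276, "dy": -0.0392}, {"dx": 0.0276, "dy": -0.0392}, {"dx": 0.0276, "dy": -0.0392}, {"dx": -0.0043, "dy": -0.0465}, {"dx": -0.0043, "dy": -0.0465}, {"dx": -0.0043, "dy": -0.0465}, {"dx": -0.0043, "dy": -0.0465}, {"dx": -0.0043, "dy": -0.0465}, {"dx": -0.0043, "dy": -0.0465}, {}], "newtons": 40}}

```text
schema error: expected keys claw, dx, dy, dz, wx, wy, wz
```

```bash
cat >> h.py <<'E'
from scipy.spatial.transform import Rotation as Rn
def pose(o): return Rn.from_quat(o["tool_rot"],scalar_first=True).as_matrix(),np.array(o["eef_pos"])
def togo(o,pos,yaw):
    "tool-frame rotation (deg) to do first, then shift after it"
    R,t=pose(o);a=np.radians(yaw);c,s=np.cos(a),np.sin(a)
    G=np.array([[c,s,0],[s,-c,0],[0,0,-1.]])
    print("pos",t.round(4),"yaw",np.degrees(np.arctan2(R[1,0],R[0,0])).round(2),"turn",Rn.from_matrix(R.T@G).as_rotvec(degrees=True).round(2),"shift",(G.T@(np.array(pos)-t)).round(4))
E
python3 - <<'E'
from station import *
from h import *
import station;print([k for k in dir(station) if k[0]!='_'][:30])
o=get_obs();p,z=read_camera("wrist");cv2.imwrite("pics/w1.png",p[:,:,::-1])
R,t=pose(o);X=cloud(z,calibration("wrist"),R,t);hsv=cv2.cvtColor(p,cv2.COLOR_RGB2HSV)
V=p.max(2);S=hsv[:,:,1]
n=np.linalg.norm(X[:,:,:2]-[.419,.0735],axis=2)<.075
m=n&(X[:,:,2]>.21)&(X[:,:,2]<.24);print("black",m.sum(),axis(X[m]))
m=n&(X[:,:,2]>.2)&(X[:,:,2]<.24)&((V<80)|((hsv[:,:,0]>95)&(S>150)));print("blackmask",m.sum(),axis(X[m]))
m=n&(X[:,:,2]>.17)&(X[:,:,2]<.21)&(V>110)&(S<70);print("saddle",m.sum(),axis(X[m]))
togo(o,[.419,.0735,.216],7.2)
E
```

```text
['PlanningError', 'calibration', 'finger_overhang', 'get_obs', 'hand_in', 'read_camera']
  return _methods._mean(a, axis=axis, dtype=dtype,
  ret = um.true_divide(
Traceback (most recent call last):
  File "h.py", line 18, in axis
    return np.round([cx,cy,w,h,ang],1),np.round(np.percentile(P[:,2],[5,50,95])*1000,1)
                                                ~~~~~~~~~~~~~^^^^^^^^^^^^^^^^^^
IndexError: index -1 is out of bounds for axis 0 with size 0
```

View pics/w1.png

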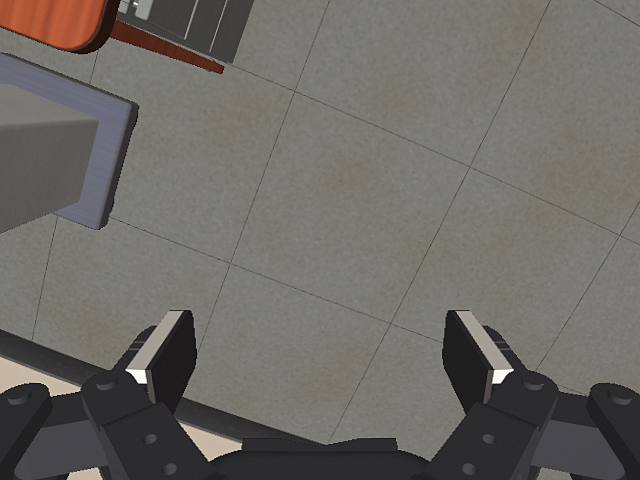

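The call was refused because every row needs all seven keys. The picture only shows floor and the open fingers at (165,355) and (475,355). I'll repeat the move with full rows.

{"fn": "drive_tool", "kwargs": {"increments": [{"claw": 0.085, "dx": 0, "dy": 0, "dz": -0.035, "wx": 0, "wy": 0, "wz": 7.5}, {"claw": 0.085, "dx": 0, "dy": 0, "dz": -0.035, "wx": 0, "wy": 0, "wz": 7.5}, {"claw": 0.085, "dx": 0.0276, "dy": -0.0392, "dz": 0, "wx": 0, "wy": 0, "wz": 0}, {"claw": 0.085, "dx": 0.0276, "dy": -0.0392, "dz": 0, "wx": 0, "wy": 0, "wz": 0}, {"claw": 0.085, "dx": 0.0276, "dy": -0.0392, "dz": 0, "wx": 0, "wy": 0, "wz": 0}, {"claw": 0.085, "dx": 0.0276, "dy": -0.0392, "dz": 0, "wx": 0, "wy": 0, "wz": 0}, {"claw": 0.085, "dx": 0.0276, "dy": -0.0392, "dz": 0, "wx": 0, "wy": 0, "wz": 0}, {"claw": 0.085, "dx": 0.0276, "dy": -0.0392, "dz": 0, "wx": 0, "wy": 0, "wz": 0}, {"claw": 0.085, "dx": 0.0276, "dy": -0.0392, "dz": 0, "wx": 0, "wy": 0, "wz": 0}, {"claw": 0.085, "dx": 0.0276, "dy": -0.0392, "dz": 0, "wx": 0, "wy": 0, "wz": 0}, {"claw": 0.085, "dx": 0.0276, "dy": -0.0392, "dz": 0, "wx": 0, "wy": 0, "wz": 0}, {"claw": 0.085, "dx": 0.0276, "dy": -0.0392, "dz": 0, "wx": 0, "wy": 0, "wz": 0}, {"claw": 0.085, "dx": -0.0043, "dy": -0.0465, "dz": 0, "wx": 0, "wy": 0, "wz": 0}, {"claw": 0.085, "dx": -0.0043, "dy": -0.0465, "dz": 0, "wx": 0, "wy": 0, "wz": 0}, {"claw": 0.085, "dx": -0.0043, "dy": -0.0465, "dz": 0, "wx": 0, "wy": 0, "wz": 0}, {"claw": 0.085, "dx": -0.0043, "dy": -0.0465, "dz": 0, "wx": 0, "wy": 0, "wz": 0}, {"claw": 0.085, "dx": -0.0043, "dy": -0.0465, "dz": 0, "wx": 0, "wy": 0, "wz": 0}, {"claw": 0.085, "dx": -0.0043, "dy": -0.0465, "dz": 0, "wx": 0, "wy": 0, "wz": 0}, {"claw": 0.085, "dx": 0, "dy": 0, "dz": 0, "wx": 0, "wy": 0, "wz": 0}], "newtons": 40}}

```text
t: 2.52
eef_pos: [0.4181, 0.076, 0.3265]
tool_rot: [-0.0, 0.998, 0.067, 0.0]
contact_force: [0.3, -1.3, 0.5]
gripper_width: 0.994
grasp_force: 0.0
```

Run:
```python
from station import *
from h import *
print(finger_overhang)
o=get_obs();p,z=read_camera("wrist");cv2.imwrite("pics/w2.png",p[:,:,::-1])
R,t=pose(o);X=cloud(z,calibration("wrist"),R,t);hsv=cv2.cvtColor(p,cv2.COLOR_RGB2HSV)
V=p.max(2);S=hsv[:,:,1]
n=np.linalg.norm(X[:,:,:2]-[.419,.0735],axis=2)<.075
m=n&(X[:,:,2]>.21)&(X[:,:,2]<.24);print("black",m.sum(),axis(X[m]))
m=n&(X[:,:,2]>.17)&(X[:,:,2]<.212)&(V>110)&(S<70);print("saddle",m.sum(),axis(X[m]) if m.any() else 0)
togo(o,[.419,.0735,.216],7.2)
```

```text
0.025
black 10643 (array([420.6,  74.5, 112.1,  31.5,   7.8]), array([215.3, 223.8, 226.2]))
saddle 4208 (array([425.4,  75.3, 102.3,  55.8,   7.8]), array([174.9, 176.4, 204.2]))
pos [0.4181 0.076  0.3265] yaw 7.65 turn [-0.02 -0.02  0.45] shift [0.0005 0.0026 0.1105]
```

View pics/w2.png

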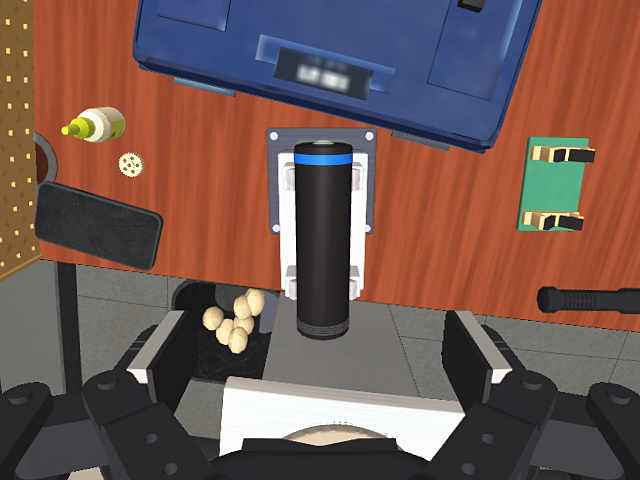

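Wrist view: black barrel at (325,240) square between the fingers, blue ring on the far end, V-plates at rows ~178 and ~288. Going down to grasp.

{"fn": "drive_tool", "kwargs": {"increments": [{"claw": 0.085, "dx": 0.0023, "dy": 0.0018, "dz": 0.025, "wx": 0, "wy": 0, "wz": 0}, {"claw": 0.085, "dx": 0, "dy": 0, "dz": 0.03, "wx": 0, "wy": 0, "wz": 0}, {"claw": 0.085, "dx": 0, "dy": 0, "dz": 0.03, "wx": 0, "wy": 0, "wz": 0}, {"claw": 0.085, "dx": 0, "dy": 0, "dz": 0.025, "wx": 0, "wy": 0, "wz": 0}, {"claw": 0.085, "dx": 0, "dy": 0, "dz": 0, "wx": 0, "wy": 0, "wz": 0}, {"claw": 0.02, "dx": 0, "dy": 0, "dz": 0, "wx": 0, "wy": 0, "wz": 0}, {"claw": 0.02, "dx": 0, "dy": 0, "dz": 0, "wx": 0, "wy": 0, "wz": 0}, {"claw": 0.02, "dx": 0, "dy": 0, "dz": 0, "wx": 0, "wy": 0, "wz": 0}, {"claw": 0.02, "dx": 0, "dy": 0, "dz": 0, "wx": 0, "wy": 0, "wz": 0}, {"claw": 0.02, "dx": 0, "dy": 0, "dz": 0, "wx": 0, "wy": 0, "wz": 0}], "newtons": 40}}

```text
t: 3.82
eef_pos: [0.4221, 0.0738, 0.2177]
tool_rot: [-0.001, 0.998, 0.064, 0.001]
contact_force: [-3.3, 6.9, 6.7]
gripper_width: 0.359
grasp_force: 39.8
```

{"fn": "drive_tool", "kwargs": {"increments": [{"claw": 0.02, "dx": 0, "dy": 0, "dz": -0.02, "wx": 0, "wy": 0, "wz": 0}, {"claw": 0.02, "dx": 0, "dy": 0, "dz": -0.03, "wx": 0, "wy": 0, "wz": 0}, {"claw": 0.02, "dx": 0, "dy": 0, "dz": -0.03, "wx": 0, "wy": 0, "wz": 0}, {"claw": 0.02, "dx": 0.002, "dy": 0.025, "dz": 0, "wx": 0, "wy": 0, "wz": 0}, {"claw": 0.02, "dx": 0.002, "dy": 0.04, "dz": 0, "wx": 0, "wy": 0, "wz": 0}, {"claw": 0.02, "dx": 0.002, "dy": 0.04, "dz": 0, "wx": 0, "wy": 0, "wz": 0}, {"claw": 0.02, "dx": 0.001, "dy": 0.04, "dz": 0.02, "wx": 0, "wy": 0, "wz": 0}, {"claw": 0.02, "dx": 0, "dy": 0.02, "dz": 0.03, "wx": 0, "wy": 0, "wz": 0}, {"claw": 0.02, "dx": 0, "dy": 0, "dz": 0, "wx": 0, "wy": 0, "wz": 0}, {"claw": 0.02, "dx": 0, "dy": 0, "dz": 0, "wx": 0, "wy": 0, "wz": 0}]}}

```text
t: 5.08
eef_pos: [0.4498, -0.0907, 0.2471]
tool_rot: [-0.0, 0.998, 0.064, 0.0]
contact_force: [0.0, -0.6, -2.0]
gripper_width: 0.359
grasp_force: 39.9
```

Run:
```python
from station import *
from h import *
o=get_obs();p,z=read_camera("wrist");cv2.imwrite("pics/w3.png",p[:,:,::-1])
R,t=pose(o);X=cloud(z,calibration("wrist"),R,t);hsv=cv2.cvtColor(p,cv2.COLOR_RGB2HSV)
S=hsv[:,:,1];H=hsv[:,:,0]
n=np.linalg.norm(X[:,:,:2]-[.450,-.167],axis=2)<.075
m=n&(H>60)&(H<95)&(S>80)&(X[:,:,2]<.02);print("green",m.sum(),axis(X[m]))
m=n&(X[:,:,2]>.018)&(X[:,:,2]<.05);print("plates",m.sum(),axis(X[m]))
# held barrel: in tool frame
T=(X-t)@R
m=(np.abs(T[:,:,0])<.07)&(np.abs(T[:,:,1])<.0158)&(np.abs(T[:,:,2])<.03);m&=np.isfinite(T[:,:,0])
print("held (tool frame)",m.sum(),axis(T[m]))
Y=X-[.45,-.167,.046]
# saddle empty
n=np.linalg.norm(X[:,:,:2]-[.420,.0745],axis=2)<.075
m=n&(X[:,:,2]>.183)&(X[:,:,2]<.212);print("saddle",m.sum(),axis(X[m]) if m.any() else 0)
p,z=read_camera("top");X=cloud(z,calibration("top"))
n=np.linalg.norm(X[:,:,:2]-[.420,.0745],axis=2)<.075
for a in(.17,.183):
  m=n&(X[:,:,2]>a)&(X[:,:,2]<.212);print("saddle top",m.sum(),axis(X[m]))
togo(o,[.4505,-.1675,.052],7)
```

```text
green 5197 (array([ 450.7, -167.2,   99.9,   63.9,    7.7]), array([6.7, 8. , 9.2]))
plates 2351 (array([ 450.7, -167. ,   82.1,   47.6,    7.5]), array([19.4, 32.3, 40.3]))
held (tool frame) 26491 (array([ 8.6, -0. , 92.8, 31.6,  0. ]), array([-7. , -4.5,  4.5]))
saddle 1563 (array([422.7,  51.9,  21.2,  80.5,  -5.7]), array([183.5, 192.1, 203. ]))
saddle top 1210 (array([420. ,  74.1,  91.3,  54.3,   7.7]), array([173.7, 176.8, 202.4]))
saddle top 319 (array([419.1,  74.8,  81.8,  46.7,   7.7]), array([184.3, 197.4, 204.8]))
pos [ 0.4498 -0.0907  0.2471] yaw 7.33 turn [-0.01 -0.05  0.33] shift [-0.0087  0.0763  0.1951]
```

View pics/w3.png

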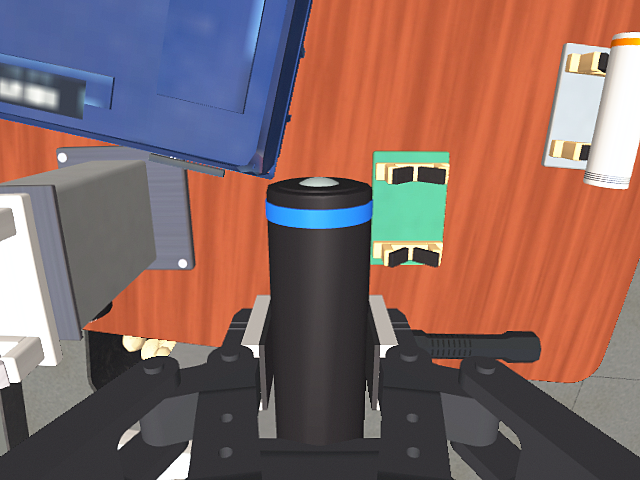

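Green cradle centred near (411,208) with both V-plates visible; the barrel is held centred in the fingers. Placing it.

{"fn": "drive_tool", "kwargs": {"increments": [{"claw": 0.02, "dx": -0.003, "dy": 0.025, "dz": 0.01, "wx": 0, "wy": 0, "wz": -0.3}, {"claw": 0.02, "dx": -0.003, "dy": 0.0258, "dz": 0.03, "wx": 0, "wy": 0, "wz": 0}, {"claw": 0.02, "dx": -0.0032, "dy": 0.025, "dz": 0.04, "wx": 0, "wy": 0, "wz": 0}, {"claw": 0.02, "dx": 0, "dy": 0, "dz": 0.04, "wx": 0, "wy": 0, "wz": 0}, {"claw": 0.02, "dx": 0, "dy": 0, "dz": 0.04, "wx": 0, "wy": 0, "wz": 0}, {"claw": 0.02, "dx": 0, "dy": 0, "dz": 0.015, "wx": 0, "wy": 0, "wz": 0}, {"claw": 0.02, "dx": 0, "dy": 0, "dz": 0, "wx": 0, "wy": 0, "wz": 0}, {"claw": 0.02, "dx": 0, "dy": 0, "dz": 0, "wx": 0, "wy": 0, "wz": 0}]}}

```text
t: 6.18
eef_pos: [0.4516, -0.168, 0.0728]
tool_rot: [0.0, 0.998, 0.066, 0.001]
contact_force: [0.4, -0.8, -1.0]
gripper_width: 0.359
grasp_force: 40.0
```

{"fn": "drive_tool", "kwargs": {"increments": [{"claw": 0.02, "dx": -0.0005, "dy": -0.0005, "dz": 0.01, "wx": 0, "wy": 0, "wz": 0}, {"claw": 0.02, "dx": 0, "dy": 0, "dz": 0.005, "wx": 0, "wy": 0, "wz": 0}, {"claw": 0.02, "dx": 0, "dy": 0, "dz": 0.003, "wx": 0, "wy": 0, "wz": 0}, {"claw": 0.02, "dx": 0, "dy": 0, "dz": 0, "wx": 0, "wy": 0, "wz": 0}, {"claw": 0.02, "dx": 0, "dy": 0, "dz": 0, "wx": 0, "wy": 0, "wz": 0}]}}

```text
t: 6.8
eef_pos: [0.4498, -0.168, 0.0549]
tool_rot: [0.0, 0.998, 0.065, 0.0]
contact_force: [-6.8, 1.3, 22.2]
gripper_width: 0.359
grasp_force: 42.5
```

{"fn": "drive_tool", "kwargs": {"increments": [{"claw": 0.02, "dx": 0, "dy": 0, "dz": -0.0015, "wx": 0, "wy": 0, "wz": 0}, {"claw": 0.05, "dx": 0, "dy": 0, "dz": 0, "wx": 0, "wy": 0, "wz": 0}, {"claw": 0.08, "dx": 0, "dy": 0, "dz": 0, "wx": 0, "wy": 0, "wz": 0}, {"claw": 0.08, "dx": 0, "dy": 0, "dz": 0, "wx": 0, "wy": 0, "wz": 0}, {"claw": 0.08, "dx": 0, "dy": 0, "dz": 0, "wx": 0, "wy": 0, "wz": 0}, {"claw": 0.08, "dx": 0, "dy": 0, "dz": -0.04, "wx": 0, "wy": 0, "wz": 0}, {"claw": 0.08, "dx": 0, "dy": 0, "dz": -0.05, "wx": 0, "wy": 0, "wz": 0}, {"claw": 0.08, "dx": 0.01, "dy": 0, "dz": -0.05, "wx": 0, "wy": 0, "wz": 0}, {"claw": 0.085, "dx": 0.02, "dy": 0.03, "dz": -0.02, "wx": 0, "wy": 0, "wz": 2}, {"claw": 0.085, "dx": 0.02, "dy": 0.03, "dz": 0, "wx": 0, "wy": 0, "wz": 2}, {"claw": 0.085, "dx": 0, "dy": 0, "dz": 0, "wx": 0, "wy": 0, "wz": 0}, {"claw": 0.085, "dx": 0, "dy": 0, "dz": 0, "wx": 0, "wy": 0, "wz": 0}]}}

```text
t: 8.3
eef_pos: [0.5055, -0.2206, 0.2142]
tool_rot: [-0.0, 1.0, 0.031, -0.001]
contact_force: [-0.2, 0.2, 0.1]
gripper_width: 0.996
grasp_force: 0.0
```

Run:
```python
from station import *
from h import *
def rep(name,X,p):
    hsv=cv2.cvtColor(p,cv2.COLOR_RGB2HSV)
    n=np.linalg.norm(X[:,:,:2]-[.450,-.167],axis=2)<.08
    m=n&(X[:,:,2]>.048)&(X[:,:,2]<.08);print(name,"black",m.sum(),axis(X[m]) if m.any() else 0)
    n=np.linalg.norm(X[:,:,:2]-[.552,-.303],axis=2)<.09
    m=n&(X[:,:,2]>.047)&(X[:,:,2]<.08);print(name,"silver",m.sum(),axis(X[m]) if m.any() else 0)
    m=n&(X[:,:,2]>.012)&(X[:,:,2]<.044);print(name,"greyplates",m.sum(),axis(X[m]) if m.any() else 0)
o=get_obs();p,z=read_camera("wrist");cv2.imwrite("pics/w4.png",p[:,:,::-1])
R,t=pose(o);rep("wrist",cloud(z,calibration("wrist"),R,t),p)
p,z=read_camera("top");rep("top",cloud(z,calibration("top")),p)
togo(o,[.552,-.303,.053],3.5)
```

```text
wrist black 6470 (array([ 447.9, -168.1,  113. ,   32. ,    7.4]), array([50.8, 59.6, 62.3]))
wrist silver 8210 (array([ 554.5, -304.4,  112. ,   32.1,    3.4]), array([50.5, 59.6, 62.2]))
wrist greyplates 1449 (array([ 553.7, -304.6,  107.4,   60.7,    3. ]), array([13.9, 33.6, 42.9]))
top black 635 (array([ 447. , -167.7,  108.3,   32.2,    7.6]), array([51.2, 59.3, 63.8]))
top silver 47 (array([ 501.6, -305.9,    9. ,   30.1,  -87. ]), array([50.2, 58. , 63.4]))
top greyplates 32 (array([ 504.4, -297.6,   51.1,   14.2,   62.3]), array([13. , 16.4, 42.7]))
pos [ 0.5055 -0.2206  0.2142] yaw 3.61 turn [-0.05  0.08  0.11] shift [0.0414 0.0851 0.1612]
```

View pics/w4.png

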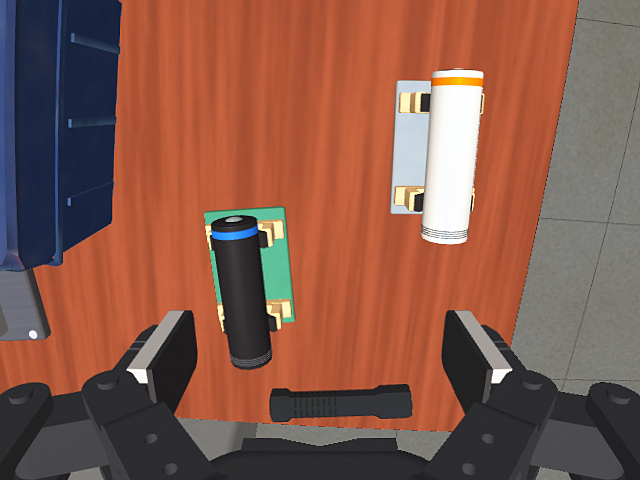

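Black barrel lies in the green cradle (3 mm off along it, aligned); silver at (455,155). Now the silver barrel.

{"fn": "drive_tool", "kwargs": {"increments": [{"claw": 0.085, "dx": 0.0146, "dy": 0.0288, "dz": 0, "wx": 0, "wy": 0, "wz": 0.2}, {"claw": 0.085, "dx": 0.0146, "dy": 0.0288, "dz": 0.02, "wx": 0, "wy": 0, "wz": 0}, {"claw": 0.085, "dx": 0.0146, "dy": 0.0288, "dz": 0.025, "wx": 0, "wy": 0, "wz": 0}, {"claw": 0.085, "dx": 0, "dy": 0, "dz": 0.03, "wx": 0, "wy": 0, "wz": 0}, {"claw": 0.085, "dx": 0, "dy": 0, "dz": 0.035, "wx": 0, "wy": 0, "wz": 0}, {"claw": 0.085, "dx": 0, "dy": 0, "dz": 0.03, "wx": 0, "wy": 0, "wz": 0}, {"claw": 0.085, "dx": 0, "dy": 0, "dz": 0.02, "wx": 0, "wy": 0, "wz": 0}, {"claw": 0.085, "dx": 0, "dy": 0, "dz": 0, "wx": 0, "wy": 0, "wz": 0}, {"claw": 0.02, "dx": 0, "dy": 0, "dz": 0, "wx": 0, "wy": 0, "wz": 0}, {"claw": 0.02, "dx": 0, "dy": 0, "dz": 0, "wx": 0, "wy": 0, "wz": 0}, {"claw": 0.02, "dx": 0, "dy": 0, "dz": 0, "wx": 0, "wy": 0, "wz": 0}, {"claw": 0.02, "dx": 0, "dy": 0, "dz": 0, "wx": 0, "wy": 0, "wz": 0}, {"claw": 0.02, "dx": 0, "dy": 0, "dz": 0, "wx": 0, "wy": 0, "wz": 0}]}}

```text
t: 10.02
eef_pos: [0.5556, -0.305, 0.0559]
tool_rot: [0.0, 1.0, 0.029, 0.001]
contact_force: [-1.3, 0.9, 6.0]
gripper_width: 0.362
grasp_force: 39.2
```

{"fn": "drive_tool", "kwargs": {"increments": [{"claw": 0.02, "dx": 0, "dy": 0, "dz": -0.02, "wx": 0, "wy": 0, "wz": 0}, {"claw": 0.02, "dx": 0, "dy": 0, "dz": -0.045, "wx": 0, "wy": 0, "wz": 0}, {"claw": 0.02, "dx": 0, "dy": 0, "dz": -0.05, "wx": 0, "wy": 0, "wz": -2.2}, {"claw": 0.02, "dx": 0, "dy": 0, "dz": -0.05, "wx": 0, "wy": 0, "wz": -2.2}, {"claw": 0.02, "dx": -0.0121, "dy": -0.0389, "dz": -0.025, "wx": 0, "wy": 0, "wz": 0}, {"claw": 0.02, "dx": -0.0121, "dy": -0.0389, "dz": -0.025, "wx": 0, "wy": 0, "wz": 0}, {"claw": 0.02, "dx": -0.0121, "dy": -0.0389, "dz": -0.025, "wx": 0, "wy": 0, "wz": 0}, {"claw": 0.02, "dx": -0.0121, "dy": -0.0389, "dz": -0.025, "wx": 0, "wy": 0, "wz": 0}, {"claw": 0.02, "dx": -0.0121, "dy": -0.0389, "dz": -0.025, "wx": 0, "wy": 0, "wz": 0}, {"claw": 0.02, "dx": -0.0121, "dy": -0.0389, "dz": -0.025, "wx": 0, "wy": 0, "wz": 0}, {"claw": 0.02, "dx": -0.0121, "dy": -0.0389, "dz": -0.01, "wx": 0, "wy": 0, "wz": 0}, {"claw": 0.02, "dx": -0.0121, "dy": -0.0389, "dz": 0, "wx": 0, "wy": 0, "wz": 0}, {"claw": 0.02, "dx": 0, "dy": 0, "dz": 0, "wx": 0, "wy": 0, "wz": 0}, {"claw": 0.02, "dx": 0, "dy": 0, "dz": 0, "wx": 0, "wy": 0, "wz": 0}]}}

```text
t: 11.78
eef_pos: [0.4169, -0.0102, 0.3804]
tool_rot: [0.0, 0.998, 0.068, 0.0]
contact_force: [-0.8, -0.1, -1.7]
gripper_width: 0.364
grasp_force: 40.1
```

Run:
```python
from station import *
from h import *
o=get_obs();p,z=read_camera("wrist");cv2.imwrite("pics/w5.png",p[:,:,::-1])
R,t=pose(o);X=cloud(z,calibration("wrist"),R,t)
n=np.linalg.norm(X[:,:,:2]-[.420,.0745],axis=2)<.085
for a in(.165,.18,.195):
  m=n&(X[:,:,2]>a)&(X[:,:,2]<.215);print("saddle",a,m.sum(),axis(X[m]))
T=(X-t)@R
m=(np.abs(T[:,:,0])<.07)&(np.abs(T[:,:,1])<.0158)&(np.abs(T[:,:,2])<.03)
print("held",m.sum(),axis(T[m]),T[m][:,2].min())
togo(o,[.4205,.0745,.218],7.75)
```

```text
saddle 0.165 8965 (array([420.1,  74.4,  92.3,  56.3,   7.9]), array([174.8, 176.4, 202.6]))
saddle 0.18 2908 (array([420.1,  74.2,  82.2,  47.1,   7.8]), array([183.1, 196.4, 204.3]))
saddle 0.195 1632 (array([420. ,  74.3,  81.9,  47. ,   7.7]), array([195.6, 199.8, 204.7]))
held 26641 (array([ 9. , -0. , 93. , 31.6,  0. ]), array([-6.3, -3.9,  5.1])) -0.029913384548500583
pos [ 0.4169 -0.0102  0.3804] yaw 7.76 turn [ 0.06 -0.05  0.01] shift [ 0.015  -0.0834  0.1624]
```

View pics/w5.png

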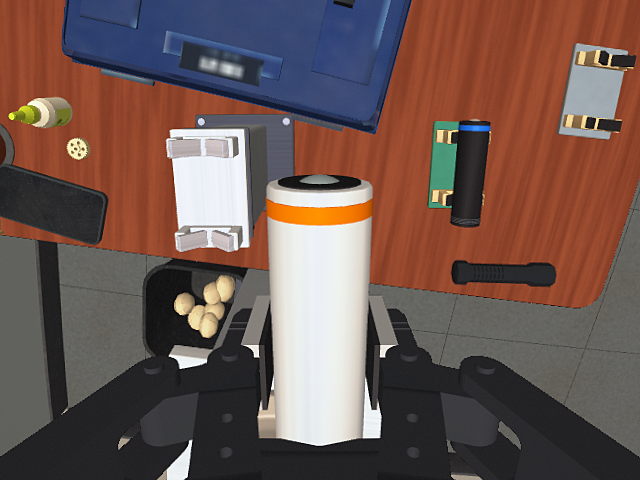

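Empty V-saddle at (208,190); silver barrel held centred with its orange ring far. Moving over the V and down.

{"fn": "drive_tool", "kwargs": {"increments": [{"claw": 0.02, "dx": 0.0047, "dy": -0.0278, "dz": 0, "wx": 0, "wy": 0, "wz": 0}, {"claw": 0.02, "dx": 0.0047, "dy": -0.0278, "dz": 0, "wx": 0, "wy": 0, "wz": 0}, {"claw": 0.02, "dx": 0.0047, "dy": -0.0278, "dz": 0, "wx": 0, "wy": 0, "wz": 0}, {"claw": 0.02, "dx": 0, "dy": 0, "dz": 0.03, "wx": 0, "wy": 0, "wz": 0}, {"claw": 0.02, "dx": 0, "dy": 0, "dz": 0.04, "wx": 0, "wy": 0, "wz": 0}, {"claw": 0.02, "dx": 0, "dy": 0, "dz": 0.04, "wx": 0, "wy": 0, "wz": 0}, {"claw": 0.02, "dx": 0, "dy": 0, "dz": 0.025, "wx": 0, "wy": 0, "wz": 0}, {"claw": 0.02, "dx": 0, "dy": 0, "dz": 0.01, "wx": 0, "wy": 0, "wz": 0}, {"claw": 0.02, "dx": 0, "dy": 0, "dz": 0, "wx": 0, "wy": 0, "wz": 0}, {"claw": 0.02, "dx": 0, "dy": 0, "dz": 0, "wx": 0, "wy": 0, "wz": 0}]}}

```text
t: 13.08
eef_pos: [0.4206, 0.0749, 0.2358]
tool_rot: [-0.0, 0.998, 0.068, 0.001]
contact_force: [1.1, 0.7, -0.8]
gripper_width: 0.358
grasp_force: 40.1
```

Run:
```python
from station import *
from h import *
o=get_obs();togo(o,[.4198,.0743,.219],7.8);print(o["contact_force"])
```

```text
pos [0.4206 0.0749 0.2358] yaw 7.74 turn [-0.01 -0.1  -0.06] shift [-0.0009  0.0005  0.0168]
[ 1.14852696  0.72651572 -0.8489567 ]
```

{"fn": "drive_tool", "kwargs": {"increments": [{"claw": 0.02, "dx": -0.0009, "dy": 0.0005, "dz": 0.008, "wx": 0, "wy": 0, "wz": 0}, {"claw": 0.02, "dx": 0, "dy": 0, "dz": 0.005, "wx": 0, "wy": 0, "wz": 0}, {"claw": 0.02, "dx": 0, "dy": 0, "dz": 0.003, "wx": 0, "wy": 0, "wz": 0}, {"claw": 0.02, "dx": 0, "dy": 0, "dz": 0.001, "wx": 0, "wy": 0, "wz": 0}, {"claw": 0.02, "dx": 0, "dy": 0, "dz": 0, "wx": 0, "wy": 0, "wz": 0}, {"claw": 0.02, "dx": 0, "dy": 0, "dz": 0, "wx": 0, "wy": 0, "wz": 0}]}}

```text
t: 13.82
eef_pos: [0.4188, 0.0742, 0.2182]
tool_rot: [0.0, 0.998, 0.068, -0.0]
contact_force: [-3.7, -0.6, 5.8]
gripper_width: 0.358
grasp_force: 40.7
```

{"fn": "drive_tool", "kwargs": {"increments": [{"claw": 0.05, "dx": 0, "dy": 0, "dz": 0, "wx": 0, "wy": 0, "wz": 0}, {"claw": 0.08, "dx": 0, "dy": 0, "dz": 0, "wx": 0, "wy": 0, "wz": 0}, {"claw": 0.08, "dx": 0, "dy": 0, "dz": 0, "wx": 0, "wy": 0, "wz": 0}, {"claw": 0.08, "dx": 0, "dy": 0, "dz": -0.02, "wx": 0, "wy": 0, "wz": 0}, {"claw": 0.08, "dx": 0, "dy": 0, "dz": -0.03, "wx": 0, "wy": 0, "wz": 0}, {"claw": 0.08, "dx": 0, "dy": 0, "dz": -0.03, "wx": 0, "wy": 0, "wz": 0}, {"claw": 0.03, "dx": 0, "dy": 0, "dz": 0, "wx": 0, "wy": 0, "wz": 0}, {"claw": 0.0, "dx": 0, "dy": 0, "dz": 0, "wx": 0, "wy": 0, "wz": 0}, {"claw": 0.0, "dx": 0, "dy": 0, "dz": 0, "wx": 0, "wy": 0, "wz": 0}, {"claw": 0.0, "dx": 0, "dy": 0, "dz": 0, "wx": 0, "wy": 0, "wz": 0}, {"claw": 0.0, "dx": 0, "dy": 0, "dz": 0, "wx": 0, "wy": 0, "wz": 0}]}}

```text
t: 15.2
eef_pos: [0.4188, 0.0743, 0.2974]
tool_rot: [-0.0, 0.998, 0.068, -0.0]
contact_force: [0.5, -0.0, -1.0]
gripper_width: -0.0
grasp_force: 0.0
```

Run:
```python
from station import *
from h import *
o=get_obs();p,z=read_camera("wrist");cv2.imwrite("pics/w6.png",p[:,:,::-1])
R,t=pose(o);X=cloud(z,calibration("wrist"),R,t)
n=np.linalg.norm(X[:,:,:2]-[.420,.0745],axis=2)<.07
m=n&(X[:,:,2]>.207)&(X[:,:,2]<.24);print("silver",m.sum(),axis(X[m]))
togo(o,[.4200,.0743,.255],7.8);print(o["contact_force"],o["gripper_width"])
```

```text
silver 9299 (array([434.3,  76.3,  79.8,  31.4,   7.7]), array([214.9, 223.6, 226.2]))
pos [0.4188 0.0743 0.2974] yaw 7.78 turn [-0.01  0.04 -0.02] shift [0.0012 0.0002 0.0424]
[ 0.45131652 -0.01896782 -1.01287489] -0.00029837766367453943
```

View pics/w6.png

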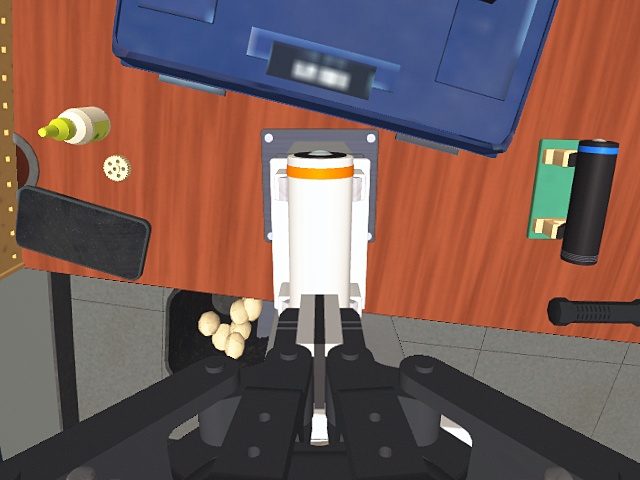

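Silver barrel sits in the V at (320,230), top at 226 mm, level and centred. Fingers shut. Pressing down gently.

{"fn": "drive_tool", "kwargs": {"increments": [{"claw": 0.0, "dx": 0.001, "dy": 0, "dz": 0.015, "wx": 0, "wy": 0, "wz": 0}, {"claw": 0.0, "dx": 0, "dy": 0, "dz": 0.015, "wx": 0, "wy": 0, "wz": 0}, {"claw": 0.0, "dx": 0, "dy": 0, "dz": 0.008, "wx": 0, "wy": 0, "wz": 0}, {"claw": 0.0, "dx": 0, "dy": 0, "dz": 0.005, "wx": 0, "wy": 0, "wz": 0}, {"claw": 0.0, "dx": 0, "dy": 0, "dz": 0.003, "wx": 0, "wy": 0, "wz": 0}, {"claw": 0.0, "dx": 0, "dy": 0, "dz": 0.002, "wx": 0, "wy": 0, "wz": 0}, {"claw": 0.0, "dx": 0, "dy": 0, "dz": 0, "wx": 0, "wy": 0, "wz": 0}, {"claw": 0.0, "dx": 0, "dy": 0, "dz": 0, "wx": 0, "wy": 0, "wz": 0}]}}

```text
t: 16.25
eef_pos: [0.42, 0.0745, 0.2502]
tool_rot: [0.0, 0.998, 0.068, 0.0]
contact_force: [-1.8, 0.3, 5.1]
gripper_width: 0.004
grasp_force: 2.6
```

{"fn": "drive_tool", "kwargs": {"increments": [{"claw": 0.0, "dx": 0, "dy": 0, "dz": 0.002, "wx": 0, "wy": 0, "wz": 0}, {"claw": 0.0, "dx": 0, "dy": 0, "dz": 0.002, "wx": 0, "wy": 0, "wz": 0}, {"claw": 0.0, "dx": 0, "dy": 0, "dz": 0, "wx": 0, "wy": 0, "wz": 0}, {"claw": 0.0, "dx": 0, "dy": 0, "dz": 0, "wx": 0, "wy": 0, "wz": 0}]}}

```text
t: 16.75
eef_pos: [0.4201, 0.0745, 0.2466]
tool_rot: [0.0, 0.998, 0.068, 0.0]
contact_force: [-3.6, -1.1, 9.8]
gripper_width: -0.0
grasp_force: 4.8
```

{"fn": "drive_tool", "kwargs": {"increments": [{"claw": 0.0, "dx": 0, "dy": 0, "dz": 0.002, "wx": 0, "wy": 0, "wz": 0}, {"claw": 0.0, "dx": 0, "dy": 0, "dz": 0.001, "wx": 0, "wy": 0, "wz": 0}, {"claw": 0.0, "dx": 0, "dy": 0, "dz": 0, "wx": 0, "wy": 0, "wz": 0}, {"claw": 0.0, "dx": 0, "dy": 0, "dz": 0, "wx": 0, "wy": 0, "wz": 0}, {"claw": 0.0, "dx": 0, "dy": 0, "dz": 0, "wx": 0, "wy": 0, "wz": 0}]}}

```text
t: 17.38
eef_pos: [0.4201, 0.0745, 0.2439]
tool_rot: [0.0, 0.998, 0.068, 0.0]
contact_force: [-5.4, -2.9, 13.1]
gripper_width: -0.006
grasp_force: 6.7
```

Run:
```python
from station import *
from h import *
p,z=read_camera("wrist");o=get_obs()
R,t=pose(o);X=cloud(z,calibration("wrist"),R,t)
n=np.linalg.norm(X[:,:,:2]-[.435,.0765],axis=2)<.055
m=n&(X[:,:,2]>.198)&(X[:,:,2]<.232)&((X-t)@R)[:,:,0].__gt__(.02);print("silver",m.sum(),axis(X[m]))
p,z=read_camera("top");X=cloud(z,calibration("top"))
n=np.linalg.norm(X[:,:,:2]-[.450,-.167],axis=2)<.08
m=n&(X[:,:,2]>.048)&(X[:,:,2]<.08);print("black",m.sum(),axis(X[m]))
print(o["eef_pos"],o["contact_force"],o["torque"])
```

```text
silver 8062 (array([456.8,  79.5,  34.2,  37.1, -82.2]), array([206.7, 216.5, 219.2]))
black 636 (array([ 447.1, -167.9,  108.7,   31.9,    7.9]), array([51. , 58.9, 63.5]))
[0.42005988 0.07451154 0.24391115] [-4.7922306  -0.86094716 13.88157563] [-0.23956002  1.18010167 -0.02397539]
```

```bash
python3 -c "
from station import *
print(hand_in())"
```

```text
the job is handed in; nothing more can be done
None
```

The job is handed in: the black barrel lies in the green cradle, about 3 mm off centre along it. The silver barrel is centred in the V-saddle, held about 7 mm down with roughly 14 N. No verdict was returned, and I did not measure the load on each V face separately.

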